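# Set the sowing board on the indexing stand and hold its plunger out

## Task

Take the wooden sowing board off the sloping rest and stand it upright on its long thin edge in the slot between the two rails of the turntable, fully down and roughly centred along the rails, and let go of it. Then pull the turntable's sprung index plunger fully up by its knob and keep holding it there, clear of its hole, so that a colleague can turn the table: the job finishes with the gripper still holding the plunger out and the board still standing. Leave the food tin, the brass watering rose and the stack of pots where they stand.

Things in the scene. Friction and masses are not known exactly. Their poses are not given: they have to be found in the camera images.
- board_centre (a point): Centre of the loose plywood board with dark dots, 130 x 100 x 10 mm, 0.12 kg. x: normal of its faces, y: along the 130 mm, z: along the 100 mm, to the upper edge. It starts leaning 40 degrees from vertical on the rest, upper edge towards the robot's right, where the stand is. The upper 35 mm are free on both faces and nothing is behind its middle 75 mm: pinch the upper edge there, gripper tilted to match.
- rest: Fixed wooden sloping rest, base 130 (x) x 115 (y) x 12 mm: two bars at y = +-45 mm and a toe ledge with an 8 mm lip that holds the board's lower edge 60 mm above the bench. Origin: centre of its underside. The board lies across it in y, upper edge leaning to its -x.
- slot (a point): Middle of the slot floor on the fixed indexing stand, 36 mm above the bench; z up, y along the slot, x across. Two aluminium rails 130 mm long, 32 mm tall, 14 mm apart, mouths flared to about 24 mm, ends open. The turntable (disc 184 mm across) stays still in this job. A board fully down in the slot has its centre 50 mm above this point.
- plunger (a joint): How far the plunger is pulled out of its hole, m: 0 seated (start), 0.014 fully pulled, at its stop. It slides straight up. A spring draws it back with 4 N seated, 7 N fully pulled; let go, it drops home. The pin sits 8 mm deep in the disc.
- plunger_knob (a point): Centre of the plunger's black knob, an upright cylinder 26 mm across and 34 mm tall; 107 mm above the bench when seated, free from above and all round, 76 mm from the slot's middle on its -x side. Below it a 12 mm stem, a steel nut (top 27 mm below the knob's centre) and a grey bracket (35 mm below). Moves with the plunger.
- tin_mid (a point): Middle of a food tin, 75 mm across, 58 mm tall, standing on the bench beyond the rest. Leave alone.
- rose_mid (a point): Middle of a brass watering-can rose, 70 mm across, 59 mm tall, standing on the bench beyond the rest, left of the tin. Leave alone.
- pots_mid (a point): Middle of a stack of black plastic pots, 77 mm across, 108 mm tall, standing beyond the stand. Leave alone.
Things that resemble listed ones, but are neither listed nor needed, are in the scene too. Leave any blue look-alike of the part that bears slot alone.

How it is judged:
By the outcome, as a careful person would: the job done as asked, in the order asked, and still so for the second after the job is handed in, while the arm keeps its last pose, push and grip.
It also fails if it takes over 46 s, if anything falls off the work surface, if the arm or the gripper's body presses on something with over 40 N, if the wrist force passes 120 N, or if a joint passes its speed limit or range.

## Robot

A 6-joint arm with a two-finger parallel gripper is mounted at the origin on the work surface; the furniture and walls round the work are solid. World frame = base frame: x ahead of the robot, y to its left, z up, the work surface at z = 0. Lengths are in m, angles in degrees, forces in N, time in s.
With the tool pointing down it reaches from about 0.4 to 0.825 m from the base axis. Payload 7 kg.
Tool frame: the origin (TCP) lies on the front face of the gripper's body, between the roots of the fingers; the fingertips stand 66 mm ahead of it and the grasp point (between the pads) lies 47 mm ahead of it (ctrl.grasp_offset is the z of the grasp point in the tool frame, in m); z points along the fingers, y is the direction in which the jaws open and shut (so a half turn about z gives the same grasp; the last joint's range is limited). The gripper opens to 88 mm and grips with 3 to 60 N. Pads are 19 mm wide; open, the fingers measure 130 mm over their backs; the gripper's body (78 mm by 193 mm) begins 47 mm behind the grasp point.
Start: joints at [-57.004, 20.546, 0.682, 0, -70.136, -16.507], TCP at [0.192, -0.647, 0.292] pointing down, gripper open.
Joint ranges: [-176.03, 176.03], [-82.01, 121.73], [-58.28, 71.71], [-173.87, 95.51], [-174.79, -0.11], [-173.66, 173.66]. Speed limits (degrees/s): [136.94, 136.94, 172.46, 180, 180, 180].

## Interface

Orientations are given as [roll, pitch, yaw] about the fixed x, y, z axes, in that order (R = Rz(yaw) Ry(pitch) Rx(roll)).
In Python, from plant import ctrl gives the robot as it stands.
- The arm moves only by the shell command python3 -m creep 'ROWS'. ROWS is JSON, a list of rows, each a list of 7 numbers: the turn, a rotation vector about the tool's x, y, z in rad, then the shift along the tool's x, y, z in m, then the opening, from 0 (shut) to 1 (fully open). In form: [[wx, wy, wz, dx, dy, dz, grip], ...]. A call has 1 to 12 rows; each row is the pose to reach, as a shift and turn from the pose commanded when the call began, along the tool's axes at that moment; what a row does not reach only later rows make up. A row lasts 1/12 s, in which the tool goes at most 41.7 mm and 7.16 degrees, less where a joint would pass 70% of its speed; a pose out of reach is approached as far as the arm can. A call with a gripper value outside its range is refused whole. The fingers move at their own pace and stop on an object; the grip force is fixed at half the most. Time passes only in rows, so rows that repeat a pose let the fingers close. It gives the time, the measured TCP pose, the force and the opening at its end, in the units of the state.
- ctrl.get_obs(): the state, without advancing time (a new reading comes with each control period).
- ctrl.snapshot(name): name is "scene" or "top"; returns the picture (420x560x3 uint8, blue, green, red); there is no depth.
- ctrl.camera_model(name): a dict with "K" (3x3 intrinsics, pixels), "rvec" (rotation vector, rad) and "tvec" (3), from world to camera coordinates, as OpenCV has them. Camera axes: x right, y down, z forward; pixel columns grow to the right and rows downward; lengths in m; the calibration is good to about 2 mm. A picture is of the moment at which its call begins. camera_model takes no time and is no camera call.
- ctrl.close_job(): hands the job in, once; it reports no verdict.
The state is a dict: "clock": time; "joint_pos": joint angles; "qvel": joint speeds; "tau": joint torques, N m; "tool_pos": TCP position; "orientation": TCP orientation; "force": force on the tool from outside, world axes, zero at the start; "moment": the same for the moment, N m; "opening": finger opening in m.
Only numpy, scipy, OpenCV 4.12 (cv2) and the standard library are available. Lean on these libraries where they do the work, as an engineer would, in place of code of your own. Each camera call takes 0.05 s, during which the arm holds its last target.

## Working session

There is one attempt and no reset: what is moved stays moved. The work goes in short steps, Python scripts to look and compute and a shell command to move; the robot and the scene stay as the last step left them, time stands still between calls to the robot, and variables do not carry over. Pictures are saved under pics/ and viewed, and the job is handed in when it is done.

```bash
mkdir -p pics; ls; python3 - <<'E'
from plant import ctrl
import cv2
for n in("scene","top"):
    cv2.imwrite(f"pics/{n}0.png",ctrl.snapshot(n)); m=ctrl.camera_model(n); print(n,m)
o=ctrl.get_obs();print(o)
E
```

```text
pics
scene {'K': array([[521.23999432,   0.        , 282.49499326],
       [  0.        , 521.23999432, 201.90460635],
       [  0.        ,   0.        ,   1.        ]]), 'rvec': array([ 1.62158369, -1.50975044,  0.89684456]), 'tvec': array([-0.26383959,  0.3065451 ,  0.92124868])}
top {'K': array([[515.99239513,   0.        , 278.3854462 ],
       [  0.        , 515.99239513, 203.2066736 ],
       [  0.        ,   0.        ,   1.        ]]), 'rvec': array([ 2.18792808, -2.1346765 ,  0.09167182]), 'tvec': array([-0.23824097,  0.51327599,  1.11861553])}
{'clock': 0.1, 'joint_pos': array([-5.70036557e+01,  2.05860956e+01,  6.39128245e-01, -1.88561187e-02,
       -7.01359549e+01, -1.65058351e+01]), 'qvel': array([ 0.01906737, -0.09671502,  0.0706763 ,  0.13427307,  0.01357087,
        0.04472973]), 'tau': array([-2.48663673e-03, -5.84164381e+01,  2.93748665e+01,  7.01536149e+00,
        1.01639368e-02, -7.06188030e-05]), 'tool_pos': array([ 0.1914802 , -0.6469117 ,  0.29132753]), 'orientation': array([ 1.79915458e+02, -6.56506229e-03, -1.63515906e+02]), 'force': array([-0.34580342,  0.3680388 , -0.77217351]), 'moment': array([ 0.05214806,  0.01379855, -0.01459216]), 'opening': 0.08781595005769001}
```

View pics/scene0.png

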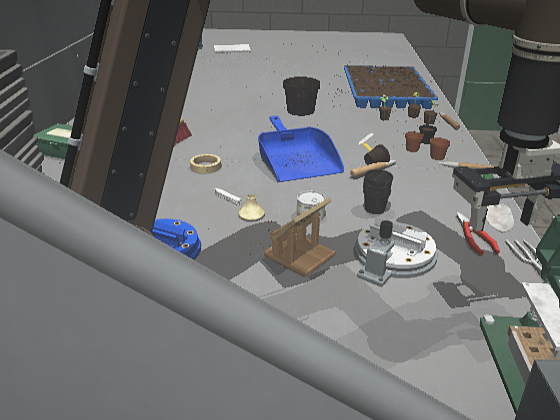

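View pics/top0.png

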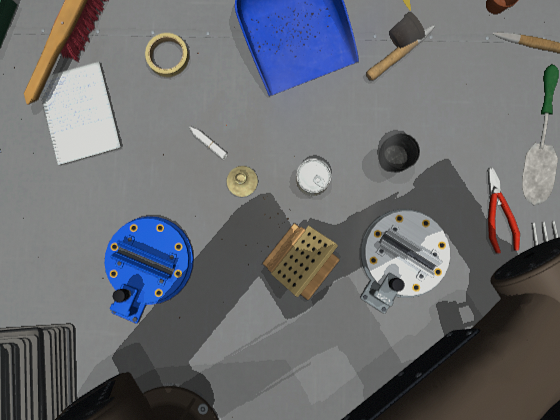

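The scene view shows the board on the rest at about (305,230), and the grey stand with its knob at (386,228). The top view shows the board at about (302,258), the grey disc at (407,253), and its knob at (396,284). The blue look-alike is at left (149,262). I'll zoom in to pick points.

```bash
python3 - <<'E'
import cv2
t=cv2.imread("pics/top0.png");s=cv2.imread("pics/scene0.png")
cv2.imwrite("pics/t_b.png",cv2.resize(t[205:325,250:360],None,fx=5,fy=5,interpolation=cv2.INTER_CUBIC))
cv2.imwrite("pics/t_s.png",cv2.resize(t[200:320,350:460],None,fx=5,fy=5,interpolation=cv2.INTER_CUBIC))
cv2.imwrite("pics/s_b.png",cv2.resize(s[180:290,255:445],None,fx=4.2,fy=4.2,interpolation=cv2.INTER_CUBIC))
E
```

```text
(no output)
```

View pics/t_b.png

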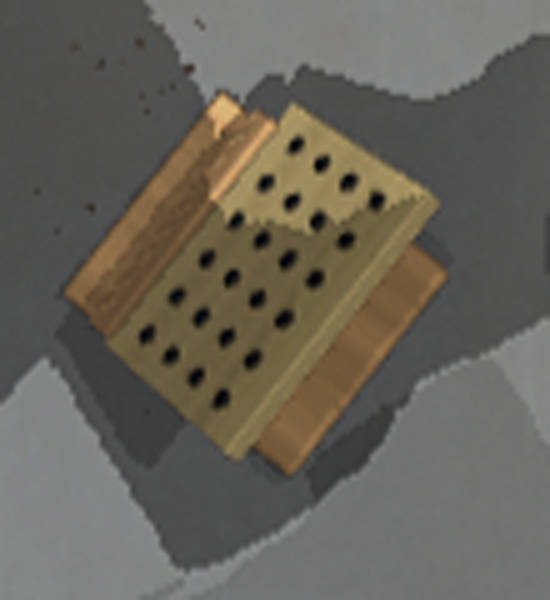

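View pics/t_s.png

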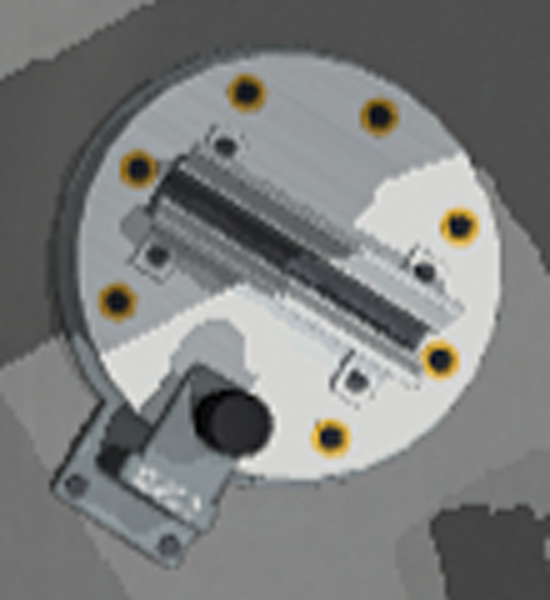

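View pics/s_b.png

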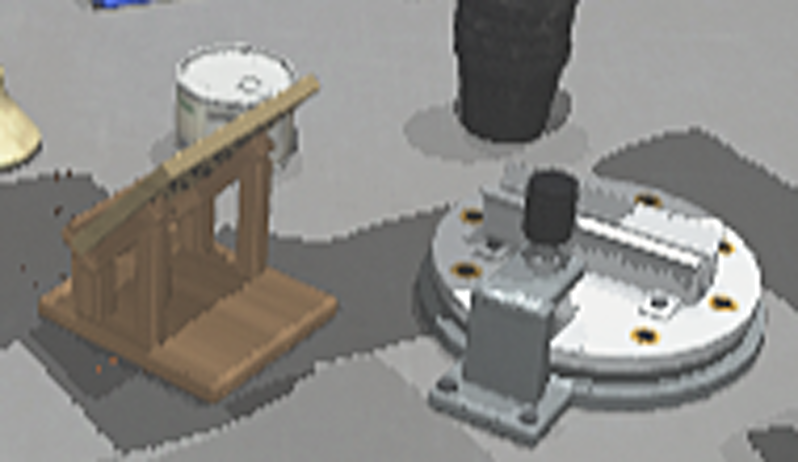

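```bash
cat > h.py <<'E'
import numpy as np,cv2
from scipy.optimize import least_squares
from plant import ctrl
M={n:ctrl.camera_model(n) for n in("scene","top")}
def proj(n,P):
    m=M[n];return cv2.projectPoints(np.atleast_2d(np.array(P,float)),m["rvec"],m["tvec"],m["K"],None)[0][:,0]
def ray(n,px,z):
    m=M[n];R=cv2.Rodrigues(m["rvec"])[0];c=-R.T@m["tvec"]
    d=R.T@np.linalg.inv(m["K"])@np.array([px[0],px[1],1.]);return c+d*(z-c[2])/d[2]
def tri(p1,p2):
    P=[M[n]["K"]@np.c_[cv2.Rodrigues(M[n]["rvec"])[0],M[n]["tvec"]] for n in("top","scene")]
    X=cv2.triangulatePoints(P[0],P[1],np.array(p1,float),np.array(p2,float));return X[:3,0]/X[3,0]
tz=lambda a,b:np.array([250+a/5,205+b/5]) 
ts=lambda a,b:np.array([350+a/5,200+b/5])
sz=lambda a,b:np.array([255+a/4.2,180+b/4.2])
E
cat > fit.py <<'E'
from h import *
c4,s4=np.cos(np.radians(40)),np.sin(np.radians(40))
def bp(p,l):
    x,y,z,w=p;Rz=np.array([[np.cos(w),-np.sin(w),0],[np.sin(w),np.cos(w),0],[0,0,1]])
    B=Rz@np.array([[c4,0,-s4],[0,1,0],[s4,0,c4]]);return np.array([x,y,z])+B@np.array(l)
f=.005;obs=[("top",tz(289,104),(f,-.065,-.05)),("top",tz(105,340),(f,.065,-.05)),("top",tz(421,196),(f,-.065,.05)),
("top",tz(439,203),(-f,-.065,.05)),("top",tz(238,461),(-f,.065,.05)),("top",tz(226,455),(f,.065,.05)),
("scene",sz(70,237),(f,.065,-.05)),("scene",sz(318,88),(-f,-.065,.05)),("scene",sz(312,75),(f,-.065,.05)),("scene",sz(160,172),(f,.065,.05)),("scene",sz(168,187),(-f,.065,.05))]
res=lambda p:np.concatenate([proj(n,bp(p,l))[0]-u for n,u,l in obs])
r=least_squares(res,[.5,-.25,.1,.9],loss="soft_l1")
print("board",r.x,np.degrees(r.x[3]));print(res(r.x).reshape(-1,2).round(1).tolist())
print("lower z",bp(r.x,(-f,0,-.05))[2],bp(r.x,(f,0,-.05))[2],"upper centre",bp(r.x,(0,0,.05)))
# stand
c=[ray("top",ts(*p),.068) for p in[(193,150),(462,308),(418,382),(148,215)]]
print("rail corners",np.round(c,4).tolist(),"mean",np.mean(c,0))
d=c[0]-c[1]+c[3]-c[2];print("len",np.linalg.norm(c[0]-c[1]),np.linalg.norm(c[3]-c[2]),"dir",np.degrees(np.arctan2(d[1],d[0])))
print("disc centre",ray("top",ts(288,266),.034))
print("knob top", ray("top",ts(230,421),.124), ray("scene",sz(552,182),.124), "slot-scene")
print(ctrl.get_obs()["tool_pos"])
E
python3 fit.py
```

```text
board [ 0.39552678 -0.28046885  0.09584335  0.92836261] 53.191259465799824
[[0.2, -0.3], [-0.8, 0.7], [1.1, -0.9], [0.3, 0.2], [0.2, 0.6], [-0.5, -0.4], [-0.9, 2.4], [0.4, 0.7], [-0.7, 0.3], [-0.2, -1.1], [0.6, -0.9]]
lower z 0.05432719467096409 0.06075507076782948 upper centre [ 0.37627061 -0.30620092  0.13414558]
rail corners [[0.4632, -0.4604, 0.068], [0.3998, -0.573, 0.068], [0.3686, -0.5545, 0.068], [0.4354, -0.4416, 0.068]] mean [ 0.41675781 -0.50740942  0.068     ]
len 0.12923329716787482 0.13116447263349204 dir 59.98439457104586
disc centre [ 0.41585728 -0.50831807  0.034     ]
knob top [ 0.35312272 -0.46447595  0.124     ] [ 0.35049712 -0.46827054  0.124     ] slot-scene
[ 0.1914802  -0.6469117   0.29132753]
```

The fit holds up: the knob comes out 76 mm from the slot on its -x side, the rail length is 130 mm, and the board's lower edge is at about 57–60 mm. Next is the pre-grasp.

```bash
cat >> h.py <<'E'
from scipy.spatial.transform import Rotation as Ro
W=np.radians(53.2);C4,S4=np.cos(np.radians(40)),np.sin(np.radians(40))
zb=np.array([-S4*np.cos(W),-S4*np.sin(W),C4]);xb=np.array([C4*np.cos(W),C4*np.sin(W),S4])
UC=np.array([.3763,-.3062,.1348])
RG=np.c_[np.cross(xb,-zb),xb,-zb]      # tool x,y,z for grasp
def Rdown(yaw): return (Ro.from_euler('z',yaw,degrees=True)*Ro.from_euler('x',180,degrees=True)).as_matrix()
def rel(p,R):
    o=ctrl.get_obs();Rc=Ro.from_euler('xyz',o["orientation"],degrees=True).as_matrix()
    w=Ro.from_matrix(Rc.T@R).as_rotvec();d=Rc.T@(np.array(p)-o["tool_pos"])
    print("t",round(o["clock"],2),"rot",w.round(3).tolist(),"shift",d.round(4).tolist(),"joints",o["joint_pos"].round(0).tolist(),"F",o["force"].round(1),"open",round(o["opening"],4))
E
python3 - <<'E'
from h import *
rel(UC+.115*zb,RG)
E
```

```text
t 0.1 rot [-0.645, -0.325, 0.89] shift [-0.2147, 0.23, 0.0687] joints [-57.0, 21.0, 1.0, -0.0, -70.0, -17.0] F [-0.3  0.4 -0.8] open 0.0878
```

```bash
python3 -m creep '[[-0.3,-0.15,0.42,-0.1,0.11,0.01,0.5],[-0.3,-0.15,0.42,-0.1,0.11,0.01,0.5],[-0.3,-0.15,0.42,-0.1,0.11,0.01,0.5],[-0.3,-0.15,0.42,-0.1,0.11,0.01,0.5],[-0.645,-0.325,0.89,-0.215,0.23,0.069,0.5],[-0.645,-0.325,0.89,-0.215,0.23,0.069,0.5],[-0.645,-0.325,0.89,-0.215,0.23,0.069,0.5],[-0.645,-0.325,0.89,-0.215,0.23,0.069,0.5],[-0.645,-0.325,0.89,-0.215,0.23,0.069,0.5],[-0.645,-0.325,0.89,-0.215,0.23,0.069,0.5],[-0.645,-0.325,0.89,-0.215,0.23,0.069,0.5],[-0.645,-0.325,0.89,-0.215,0.23,0.069,0.5]]'
python3 - <<'E'
from h import *
rel(UC+.115*zb,RG)
E
```

```text
clock: 1.1
tool_pos: [0.3319, -0.3672, 0.2234]
orientation: [140.2, 0.2, 143.3]
force: [-0.3, -0.5, 0.2]
opening: 0.0439
t 1.1 rot [-0.004, 0.001, 0.004] shift [0.001, 0.0008, 0.0013] joints [-53.0, 18.0, -8.0, -39.0, -80.0, -61.0] F [-0.3 -0.5  0.2] open 0.0439
```

```bash
python3 -m creep '[[0,0,0,0.001,0.001,0.03,0.5],[0,0,0,0.001,0.001,0.05,0.5],[0,0,0,0.001,0.001,0.06,0.5],[0,0,0,0.001,0.001,0.06,0.5],[0,0,0,0.001,0.001,0.06,0.5]]'
python3 - <<'E'
from h import *
rel(UC+.033*zb,RG)
for n,(a,b,c,d) in {"top":(205,325,250,360),"scene":(150,290,255,445)}.items():
    s=ctrl.snapshot(n); cv2.imwrite(f"pics/{n}1.png",cv2.resize(s[a:b,c:d],None,fx=4,fy=4,interpolation=cv2.INTER_CUBIC))
E
```

```text
clock: 1.52
tool_pos: [0.3553, -0.3343, 0.1782]
orientation: [140.1, 0.1, 143.4]
force: [-0.2, -0.4, 1.5]
opening: 0.0438
t 1.52 rot [-0.002, -0.0, 0.003] shift [0.0, -0.001, 0.0228] joints [-49.0, 19.0, -12.0, -41.0, -74.0, -60.0] F [-0.2 -0.4  1.5] open 0.0438
```

View pics/top1.png

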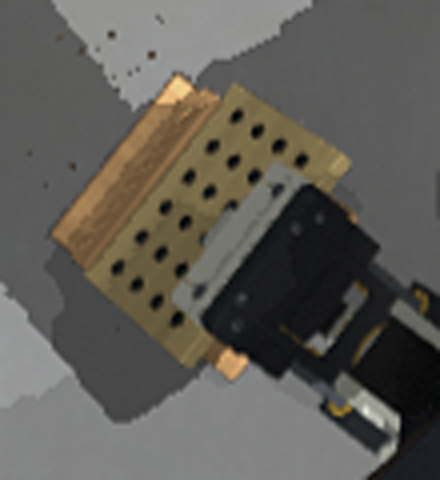

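View pics/scene1.png

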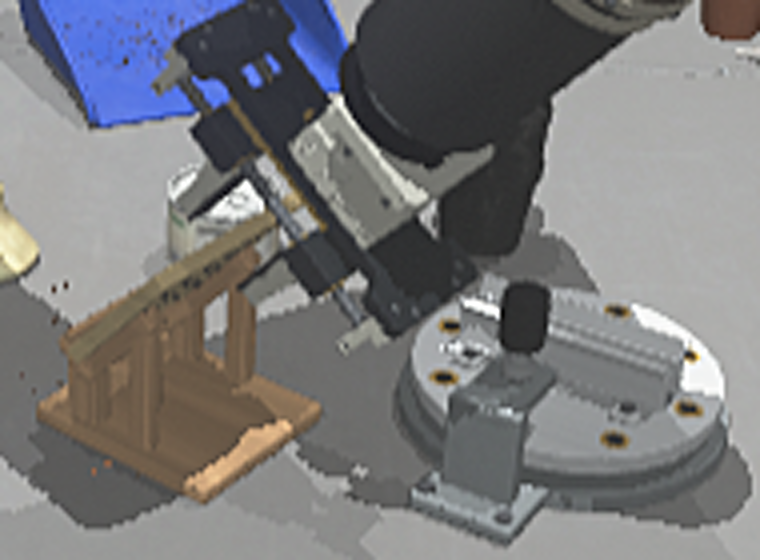

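The fingers straddle the upper edge: the top crop shows the upper pad over the board near (240,240), and the scene crop shows the lower finger behind it near (280,270), with clearance to the stand. I'll go in and close.

```bash
python3 -m creep '[[0,0,0,0,-0.001,0.012,0.5],[0,0,0,0,-0.001,0.022,0.5],[0,0,0,0,-0.001,0.022,0.5],[0,0,0,0,-0.001,0.022,0.3],[0,0,0,0,-0.001,0.022,0],[0,0,0,0,-0.001,0.022,0],[0,0,0,0,-0.001,0.022,0],[0,0,0,0,-0.001,0.022,0],[0,0,0,0,-0.001,0.022,0]]'
python3 - <<'E'
from h import *
rel(UC+.033*zb,RG)
E
```

```text
clock: 2.37
tool_pos: [0.364, -0.3221, 0.1616]
orientation: [139.9, 0.1, 143.3]
force: [5.5, 9.9, 14.4]
opening: 0.0097
t 2.37 rot [0.002, 0.001, 0.002] shift [-0.0003, -0.0018, 0.0004] joints [-48.0, 20.0, -14.0, -42.0, -71.0, -59.0] F [ 5.5  9.9 14.4] open 0.0097
```

```bash
python3 -m creep '[[0,0,0,0,0.002,-0.003,0],[0,0,0,0,0.003,-0.012,0],[0,0,0,0,0.003,-0.025,0],[0,0,0,0,0.016,-0.04,0],[0,0,0,0,0.035,-0.063,0],[0,0,0,0,0.055,-0.086,0],[0,0,0,0,0.075,-0.11,0],[0,0,0,0,0.093,-0.132,0],[0,0,0,0,0.093,-0.132,0],[0,0,0,0,0.093,-0.132,0]]'
python3 - <<'E'
from h import *
for n in("top","scene"):
    cv2.imwrite(f"pics/{n}2.png",ctrl.snapshot(n))
rel([.4163,-.508,.26],Rdown(-120))
E
```

```text
clock: 3.2
tool_pos: [0.3546, -0.3346, 0.3238]
orientation: [140.2, 0.4, 143.2]
force: [-0.2, 0.1, -2.0]
opening: 0.0101
t 3.3 rot [0.52, 0.587, -1.613] shift [-0.1539, -0.1179, -0.0188] joints [-49.0, 10.0, -4.0, -39.0, -87.0, -72.0] F [-0.4 -0.3 -1.1] open 0.0097
```

View pics/scene2.png

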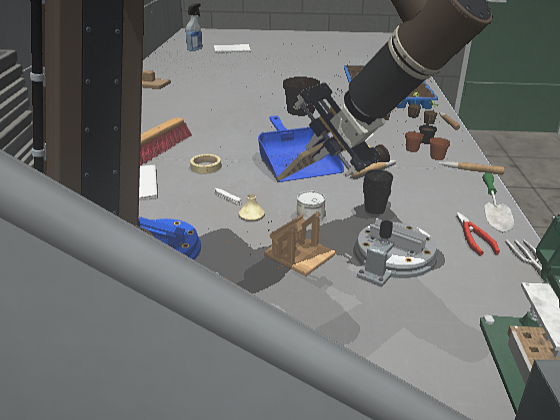

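View pics/top2.png

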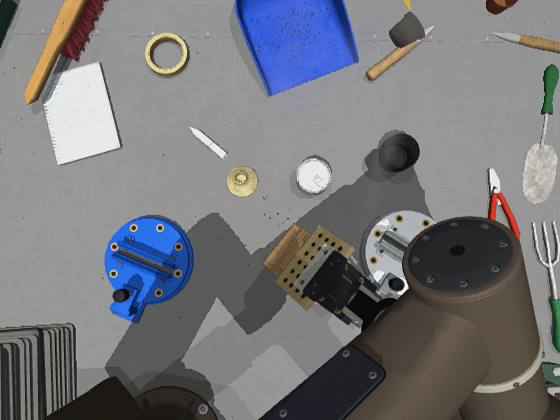

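The board is held (opening 9.7 mm). Now I'll swing it upright over the slot at a safe height.

```bash
python3 -m creep '[[0.13,0.147,-0.403,-0.038,-0.024,-0.01,0],[0.13,0.147,-0.403,-0.038,-0.024,-0.01,0],[0.13,0.147,-0.403,-0.038,-0.024,-0.01,0],[0.13,0.147,-0.403,-0.038,-0.024,-0.01,0],[0.26,0.294,-0.806,-0.077,-0.049,-0.02,0],[0.26,0.294,-0.806,-0.077,-0.049,-0.02,0],[0.26,0.294,-0.806,-0.077,-0.049,-0.02,0],[0.26,0.294,-0.806,-0.077,-0.049,-0.02,0],[0.39,0.44,-1.21,-0.115,-0.074,-0.031,0],[0.39,0.44,-1.21,-0.115,-0.074,-0.031,0],[0.39,0.44,-1.21,-0.115,-0.074,-0.031,0],[0.39,0.44,-1.21,-0.115,-0.074,-0.031,0]]'
python3 - <<'E'
from h import *
rel([.4163,-.508,.29],Rdown(-120))
E
```

```text
clock: 4.3
tool_pos: [0.4012, -0.464, 0.2949]
orientation: [171.0, 6.5, -143.3]
force: [-0.2, 0.0, -0.6]
opening: 0.0096
t 4.3 rot [0.132, 0.144, -0.397] shift [0.0146, -0.0443, -0.0038] joints [-36.0, 19.0, 2.0, -9.0, -80.0, -15.0] F [-0.2  0.  -0.6] open 0.0096
```

```bash
python3 -m creep '[[0.066,0.072,-0.2,0.007,-0.022,-0.002,0],[0.066,0.072,-0.2,0.007,-0.022,-0.002,0],[0.132,0.144,-0.397,0.015,-0.044,-0.004,0],[0.132,0.144,-0.397,0.015,-0.044,-0.004,0],[0.132,0.144,-0.397,0.015,-0.044,-0.004,0],[0.132,0.144,-0.397,0.015,-0.044,-0.004,0],[0.132,0.144,-0.397,0.015,-0.044,-0.004,0]]'
python3 - <<'E'
from h import *
rel([.4163,-.508,.29],Rdown(-120))
for n,(a,b,c,d) in {"top":(180,320,330,490),"scene":(100,290,300,480)}.items():
    s=ctrl.snapshot(n); cv2.imwrite(f"pics/{n}3.png",cv2.resize(s[a:b,c:d],None,fx=3,fy=3,interpolation=cv2.INTER_CUBIC))
E
```

```text
clock: 4.88
tool_pos: [0.4153, -0.5077, 0.2922]
orientation: [-180.0, 0.2, -120.5]
force: [-0.7, 0.1, -1.7]
opening: 0.0096
t 4.88 rot [-0.0, 0.003, -0.009] shift [-0.0002, -0.001, 0.0022] joints [-34.0, 19.0, -2.0, -0.0, -69.0, 3.0] F [-0.7  0.1 -1.7] open 0.0096
```

View pics/top3.png

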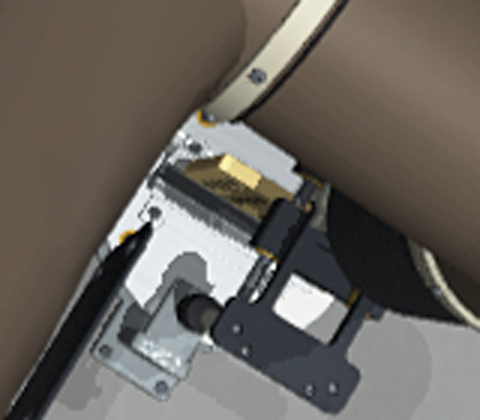

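View pics/scene3.png

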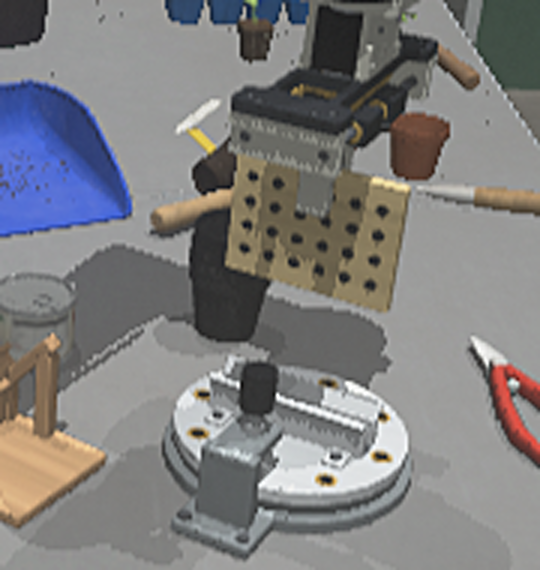

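The scene crop shows the board hanging upright over the rails, pinched at mid-length, with its corners near (240,150), (408,190), (388,310) and (226,265). I'll compare its corners and faces against the prediction.

```bash
python3 - <<'E'
from h import *
o=ctrl.get_obs();R=Ro.from_euler('xyz',o["orientation"],degrees=True).as_matrix();p=o["tool_pos"]
s=cv2.imread("pics/scene3.png").copy();
def L(a): return np.array([p+R@np.array(v) for v in a])
f=.005
for yy,c in((f,(0,0,255)),(-f,(0,255,0))):
    q=((proj("scene",L([(.065,yy,.033),(-.065,yy,.033),(-.065,yy,.133),(.065,yy,.133)]))-[300,100])*3+1)
    cv2.polylines(s,[q.round().astype(int)],True,c,1)
u=np.array([np.cos(np.radians(60)),np.sin(np.radians(60)),0]);v=np.array([-u[1],u[0],0]);S=np.array([.4163,-.508,.068])
for w in(.012,-.012):
    q=((proj("scene",[S+.065*u+w*v,S-.065*u+w*v])-[300,100])*3+1).round().astype(int)
    cv2.polylines(s,[q],False,(255,0,255),1)
cv2.imwrite("pics/ov3.png",s[120:460])
E
```

```text
(no output)
```

View pics/ov3.png

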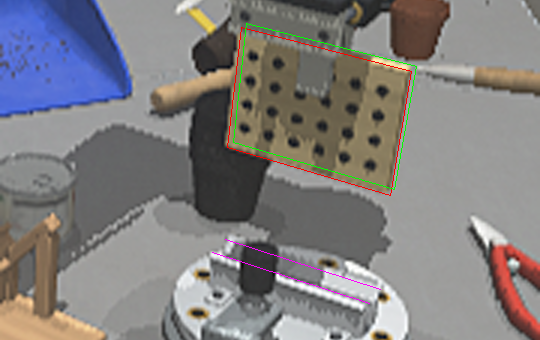

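```bash
python3 - <<'E'
from h import *
def draw(n,src,a,b,c,d,k,out):
    s=cv2.resize(cv2.imread(src)[a:b,c:d],None,fx=k,fy=k,interpolation=cv2.INTER_CUBIC)
    u=np.array([np.cos(np.radians(60)),np.sin(np.radians(60)),0]);v=np.array([-u[1],u[0],0]);S=np.array([.4163,-.508,.068])
    for w,dz,col in((.012,0,(255,0,255)),(-.012,0,(255,0,255)),(.007,-.032,(0,255,0)),(-.007,-.032,(0,255,0))):
        P=S+[0,0,dz];q=((proj(n,[P+.065*u+w*v,P-.065*u+w*v])+.5-[c,a])*k).round().astype(int)
        cv2.polylines(s,[q],False,col,1)
    q=((proj(n,[S+.076*v+[0,0,.056]])+.5-[c,a])*k).round().astype(int)[0];cv2.circle(s,tuple(map(int,q)),4,(0,0,255),1)
    return s
cv2.imwrite("pics/ov4.png",draw("top","pics/top0.png",210,310,360,455,6,0))
cv2.imwrite("pics/ov5.png",draw("scene","pics/scene0.png",215,280,355,440,8,0))
E
```

```text
(no output)
```

View pics/ov4.png

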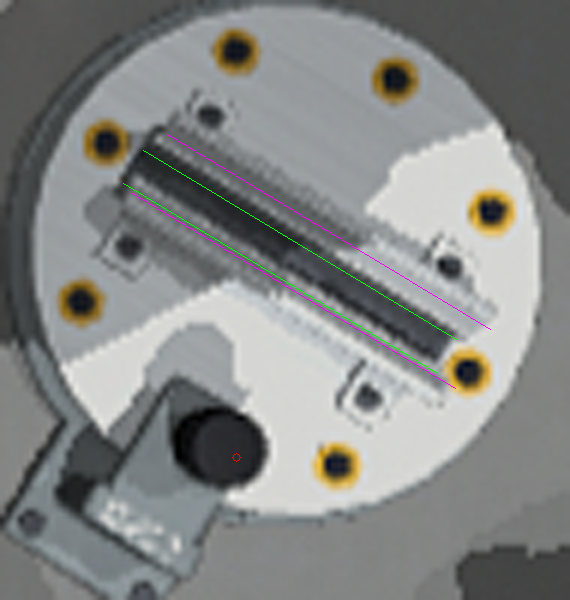

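View pics/ov5.png

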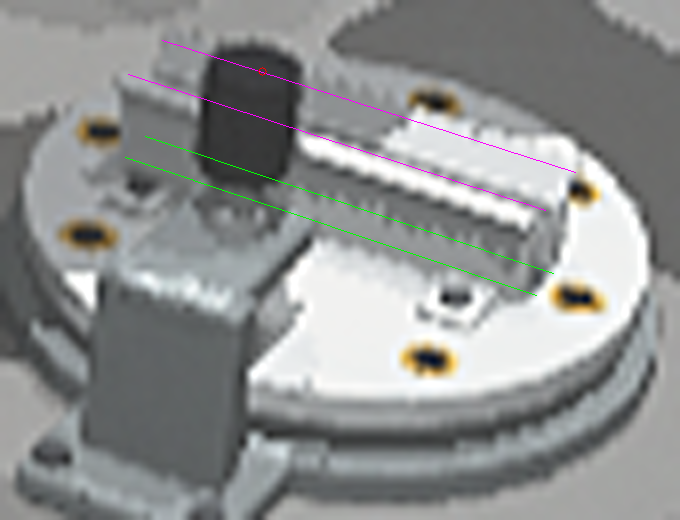

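The board's corners match the prediction, and the slot overlay agrees with the rails. I'll lower it so the board's bottom sits just above the rail mouths, then check.

```bash
python3 -m creep '[[0,0.003,-0.009,-0.0015,-0.001,0.02,0],[0,0.003,-0.009,-0.0015,-0.001,0.04,0],[0,0.003,-0.009,-0.0015,-0.001,0.06,0],[0,0.003,-0.009,-0.0015,-0.001,0.075,0],[0,0.003,-0.009,-0.0015,-0.001,0.084,0],[0,0.003,-0.009,-0.0015,-0.001,0.084,0],[0,0.003,-0.009,-0.0015,-0.001,0.084,0]]'
python3 - <<'E'
from h import *
rel([.417,-.5067,.169],Rdown(-120))
for n,(a,b,c,d) in {"top":(210,310,360,455),"scene":(160,280,340,445)}.items():
    s=ctrl.snapshot(n); cv2.imwrite(f"pics/{n}5.png",cv2.resize(s[a:b,c:d],None,fx=5,fy=5,interpolation=cv2.INTER_CUBIC))
E
```

```text
clock: 5.57
tool_pos: [0.4176, -0.5075, 0.2091]
orientation: [-179.9, -0.1, -119.9]
force: [0.3, 0.3, 0.3]
opening: 0.0099
t 5.57 rot [-0.002, -0.001, 0.002] shift [-0.0004, 0.001, 0.0401] joints [-34.0, 22.0, -8.0, 0.0, -60.0, 4.0] F [0.3 0.3 0.3] open 0.0099
```

View pics/top5.png

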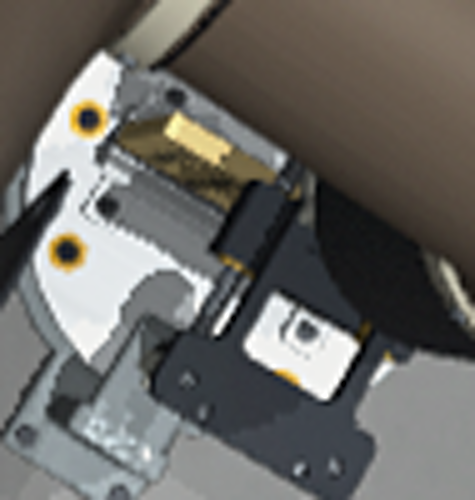

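View pics/scene5.png

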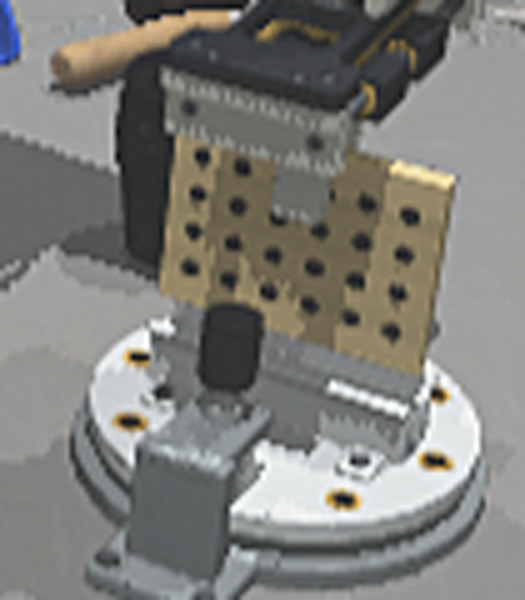

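The board's bottom edge (scene crop, (160,295)–(425,370)) lines up with the mouth between the rails. I'll lower it gently.

```bash
python3 -m creep '[[0,0,0,0,0.001,0.006,0],[0,0,0,0,0.001,0.012,0],[0,0,0,0,0.001,0.018,0],[0,0,0,0,0.001,0.024,0],[0,0,0,0,0.001,0.024,0],[0,0,0,0,0.001,0.024,0]]'
python3 - <<'E'
from h import *
rel([.417,-.5067,.169],Rdown(-120))
E
```

```text
clock: 6.17
tool_pos: [0.4175, -0.5071, 0.1847]
orientation: [-179.8, -0.1, -119.8]
force: [3.2, -2.4, -3.7]
opening: 0.0099
t 6.17 rot [-0.004, -0.001, 0.003] shift [-0.0001, 0.0007, 0.0157] joints [-34.0, 23.0, -10.0, 0.0, -57.0, 4.0] F [ 3.2 -2.4 -3.7] open 0.0099
```

```bash
python3 -m creep '[[0,0,0,0,-0.0015,0,0],[0,0,0,0,-0.0015,0.003,0],[0,0,0,0,-0.0015,0.006,0],[0,0,0,0,-0.0015,0.009,0],[0,0,0,0,-0.0015,0.009,0],[0,0,0,0,-0.0015,0.009,0]]'
python3 - <<'E'
from h import *
rel([.417,-.5067,.169],Rdown(-120))
E
```

```text
clock: 6.67
tool_pos: [0.4181, -0.5073, 0.1755]
orientation: [-179.9, -0.0, -119.8]
force: [3.1, -1.7, -1.7]
opening: 0.01
t 6.67 rot [-0.002, -0.001, 0.003] shift [-0.0, 0.0012, 0.0065] joints [-34.0, 24.0, -10.0, 0.0, -56.0, 4.0] F [ 3.1 -1.7 -1.7] open 0.01
```

```bash
python3 -m creep '[[0,0,0,0,-0.001,0.002,0],[0,0,0,0,-0.001,0.004,0],[0,0,0,0,-0.001,0.006,0],[0,0,0,0,-0.001,0.006,0],[0,0,0,0,-0.001,0.006,0]]'
python3 - <<'E'
from h import *
rel([.417,-.5067,.169],Rdown(-120))
E
```

```text
clock: 7.08
tool_pos: [0.4186, -0.5078, 0.1697]
orientation: [-179.9, -0.0, -119.8]
force: [1.0, -0.2, -0.9]
opening: 0.0096
t 7.08 rot [-0.002, -0.001, 0.003] shift [-0.0001, 0.002, 0.0007] joints [-34.0, 24.0, -10.0, 0.0, -55.0, 4.0] F [ 1.  -0.2 -0.9] open 0.0096
```

Nearly at the floor, so I'll step down until it touches.

```bash
python3 -m creep '[[0,0,0,0,0,0.001,0],[0,0,0,0,0,0.002,0],[0,0,0,0,0,0.002,0],[0,0,0,0,0,0.002,0]]'
python3 -m creep '[[0,0,0,0,0,0.001,0],[0,0,0,0,0,0.0015,0],[0,0,0,0,0,0.0015,0],[0,0,0,0,0,0.0015,0]]'
```

```text
clock: 7.42
tool_pos: [0.4191, -0.508, 0.1691]
orientation: [-179.8, -0.1, -119.8]
force: [-0.5, 4.0, 6.3]
opening: 0.0099
clock: 7.75
tool_pos: [0.4194, -0.5079, 0.1688]
orientation: [-179.7, -0.1, -119.8]
force: [-1.2, 6.5, 13.9]
opening: 0.0099
```

```bash
python3 -m creep '[[0,0,0,0,0,-0.001,0.1],[0,0,0,0,0,-0.001,0.2],[0,0,0,0,0,-0.001,0.3],[0,0,0,0,0,-0.001,0.3],[0,0,0,0,0,-0.001,0.3],[0,0,0,0,0,-0.001,0.3]]'
python3 -m creep '[[0,0,0,0,0,-0.015,0.3],[0,0,0,0,0,-0.04,0.3],[0,0,0,0,0,-0.08,0.3],[0,0,0,0,0,-0.11,0.3],[0,0,0,0,0,-0.11,0.3],[0,0,0,0,0,-0.11,0.3]]'
python3 - <<'E'
from h import *
rel([.352,-.467,.107+.047+.06],Rdown(-120))
for n,(a,b,c,d) in {"top":(210,310,360,455),"scene":(160,280,340,445)}.items():
    s=ctrl.snapshot(n); cv2.imwrite(f"pics/{n}6.png",cv2.resize(s[a:b,c:d],None,fx=5,fy=5,interpolation=cv2.INTER_CUBIC))
E
```

```text
clock: 8.25
tool_pos: [0.4189, -0.508, 0.1672]
orientation: [-179.9, -0.0, -119.8]
force: [0.1, 0.2, 0.6]
opening: 0.026
clock: 8.75
tool_pos: [0.4194, -0.5083, 0.28]
orientation: [-179.6, -0.1, -119.8]
force: [0.5, -0.1, -1.6]
opening: 0.0264
t 8.75 rot [-0.007, -0.001, 0.003] shift [-0.0024, 0.0795, 0.0655] joints [-34.0, 19.0, -3.0, 0.0, -67.0, 4.0] F [ 0.5 -0.1 -1.6] open 0.0264
```

View pics/top6.png

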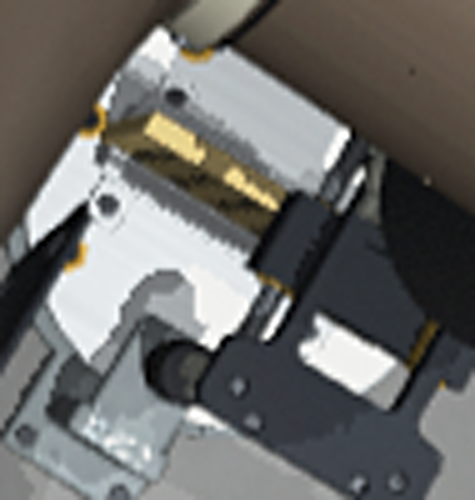

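View pics/scene6.png

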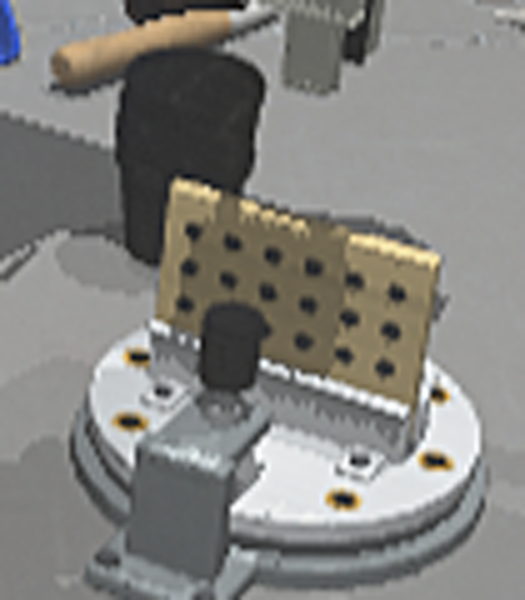

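The board stands fully down between the rails and centred along them (scene crop, bottom line (155,325)–(410,410)). Now the knob. I'll turn the jaws 90° so the fingers stay off the board and outside its turning circle.

```bash
python3 -m creep '[[0,0,0.12,0,0.015,0,0.6],[0,0,0.24,0,0.03,0,0.6],[0,0,0.36,0,0.045,0,0.6],[0,0,0.48,0,0.06,0,0.6],[0,0,0.6,-0.001,0.07,0,0.6],[0,0,0.72,-0.002,0.078,0,0.6],[0,0,0.84,-0.002,0.078,0.01,0.6],[0,0,0.96,-0.002,0.078,0.02,0.6],[0,0,1.08,-0.002,0.078,0.03,0.6],[0,0,1.2,-0.002,0.078,0.04,0.6],[0,0,1.32,-0.002,0.078,0.04,0.6],[0,0,1.44,-0.002,0.078,0.04,0.6]]'
python3 - <<'E'
from h import *
rel([.353,-.468,.24],Rdown(150))
E
```

```text
clock: 9.85
tool_pos: [0.3513, -0.4666, 0.2349]
orientation: [-180.0, -0.1, 157.3]
force: [0.5, -0.5, 0.9]
opening: 0.0525
t 9.85 rot [-0.0, -0.002, 0.128] shift [-0.0021, -0.0006, -0.0051] joints [-34.0, 15.0, -16.0, 0.0, -60.0, -79.0] F [ 0.5 -0.5  0.9] open 0.0525
```

```bash
python3 -m creep '[[0,-0.002,0.12,-0.002,-0.0006,-0.001,0.6],[0,-0.002,0.128,-0.002,-0.0006,0,0.6],[0,-0.002,0.128,-0.002,-0.0006,0,0.6]]'
python3 - <<'E'
from h import *
rel([.353,-.468,.157],Rdown(150))
for n,(a,b,c,d) in {"top":(210,330,340,455),"scene":(130,280,330,445)}.items():
    s=ctrl.snapshot(n); cv2.imwrite(f"pics/{n}7.png",cv2.resize(s[a:b,c:d],None,fx=4,fy=4,interpolation=cv2.INTER_CUBIC))
E
```

```text
clock: 10.1
tool_pos: [0.3533, -0.4683, 0.2359]
orientation: [-180.0, 0.1, 150.5]
force: [0.1, -0.4, 0.1]
opening: 0.0522
t 10.1 rot [-0.0, 0.003, 0.009] shift [0.0006, 0.0001, 0.0789] joints [-34.0, 15.0, -15.0, 0.0, -60.0, -86.0] F [ 0.1 -0.4  0.1] open 0.0522
```

View pics/top7.png

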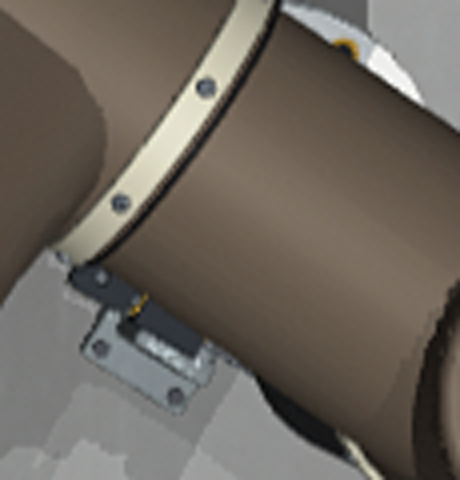

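View pics/scene7.png

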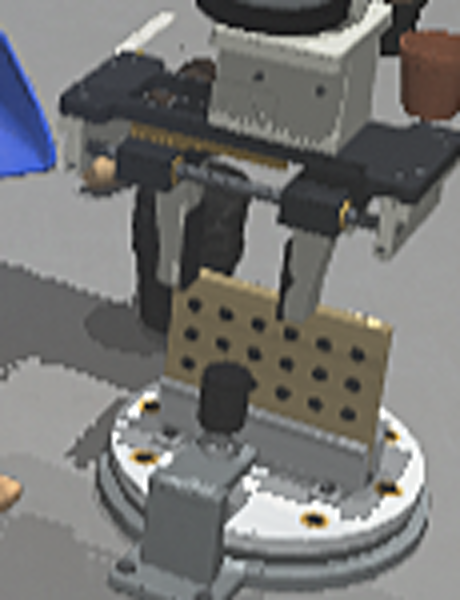

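```bash
python3 - <<'E'
from h import *
for z in(.17,.124,.107,.09): print(z,((proj("scene",[[.3533,-.4683,z]])+.5-[330,130])*4).round(0))
E
```

```text
0.17 [[236. 300.]]
0.124 [[227. 373.]]
0.107 [[224. 399.]]
0.09 [[221. 425.]]
```

The finger midpoint projects onto the knob: predicted (227,373), seen at about (228,373). I'll descend and grip.

```bash
python3 -m creep '[[0,0.003,0.009,0.0005,0,0.02,0.6],[0,0.003,0.009,0.0005,0,0.04,0.6],[0,0.003,0.009,0.0005,0,0.055,0.6],[0,0.003,0.009,0.0005,0,0.068,0.6],[0,0.003,0.009,0.0005,0,0.078,0.6],[0,0.003,0.009,0.0005,0,0.078,0.6],[0,0.003,0.009,0.0005,0,0.078,0.6]]'
python3 -m creep '[[0,0,0,0,0,0,0.4],[0,0,0,0,0,0,0.3],[0,0,0,0,0,0,0],[0,0,0,0,0,0,0],[0,0,0,0,0,0,0],[0,0,0,0,0,0,0],[0,0,0,0,0,0,0]]'
python3 - <<'E'
from h import *
rel([.353,-.468,.157],Rdown(150))
for n,(a,b,c,d) in {"scene":(130,280,330,445)}.items():
    s=ctrl.snapshot(n); cv2.imwrite(f"pics/{n}8.png",cv2.resize(s[a:b,c:d],None,fx=4,fy=4,interpolation=cv2.INTER_CUBIC))
E
```

```text
clock: 10.78
tool_pos: [0.3535, -0.4686, 0.159]
orientation: [-180.0, 0.0, 149.9]
force: [-0.6, 0.1, 0.3]
opening: 0.0525
clock: 11.37
tool_pos: [0.3538, -0.4686, 0.1598]
orientation: [-180.0, 0.1, 149.8]
force: [0.6, 1.3, 3.5]
opening: 0.0255
t 11.37 rot [-0.001, 0.002, -0.003] shift [0.001, 0.0002, 0.0028] joints [-34.0, 19.0, -20.0, 0.0, -50.0, -86.0] F [0.6 1.3 3.5] open 0.0255
```

View pics/scene8.png

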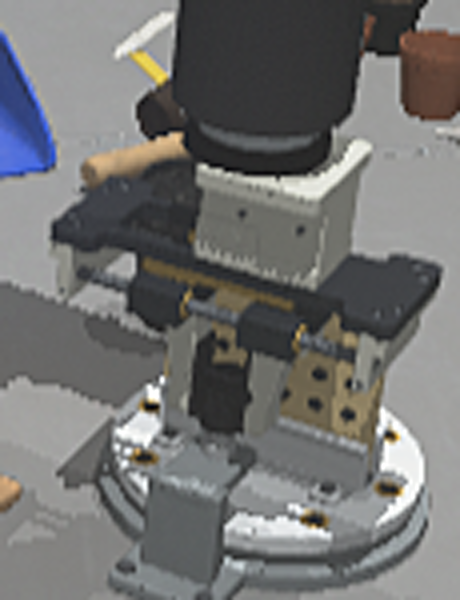

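The knob is gripped (opening 25.5 mm). Pulling up in steps.

```bash
python3 -m creep '[[0,0,0,0,0,-0.003,0],[0,0,0,0,0,-0.006,0],[0,0,0,0,0,-0.008,0],[0,0,0,0,0,-0.008,0],[0,0,0,0,0,-0.008,0]]'
python3 -m creep '[[0,0,0,0,0,-0.002,0],[0,0,0,0,0,-0.004,0],[0,0,0,0,0,-0.004,0],[0,0,0,0,0,-0.004,0]]'
```

```text
clock: 11.83
tool_pos: [0.3538, -0.4686, 0.1671]
orientation: [-180.0, 0.1, 149.8]
force: [3.2, -1.6, -5.8]
opening: 0.0252
clock: 12.17
tool_pos: [0.3537, -0.4686, 0.1713]
orientation: [-180.0, 0.1, 149.8]
force: [3.2, -1.1, -6.7]
opening: 0.0256
```

```bash
python3 -m creep '[[0,0,0,0,0,-0.0015,0],[0,0,0,0,0,-0.0015,0],[0,0,0,0,0,-0.0015,0]]'
python3 -m creep '[[0,0,0,0,0,-0.001,0],[0,0,0,0,0,-0.001,0],[0,0,0,0,0,-0.001,0]]'
```

```text
clock: 12.42
tool_pos: [0.3537, -0.4686, 0.1728]
orientation: [-180.0, 0.1, 149.8]
force: [4.3, -1.1, -7.3]
opening: 0.0257
clock: 12.67
tool_pos: [0.3537, -0.4686, 0.1738]
orientation: [-180.0, 0.1, 149.8]
force: [5.4, -1.7, -7.7]
opening: 0.0255
```

```bash
python3 -m creep '[[0,0,0,0,0,-0.001,0],[0,0,0,0,0,-0.001,0],[0,0,0,0,0,-0.001,0]]'
python3 - <<'E'
from h import *
rel([.353,-.468,.174],Rdown(150))
for n,(a,b,c,d) in {"scene":(130,280,330,445)}.items():
    s=ctrl.snapshot(n); cv2.imwrite(f"pics/{n}9.png",cv2.resize(s[a:b,c:d],None,fx=4,fy=4,interpolation=cv2.INTER_CUBIC))
E
```

```text
clock: 12.92
tool_pos: [0.3537, -0.4686, 0.1739]
orientation: [-180.0, 0.1, 149.8]
force: [6.1, -3.1, -13.9]
opening: 0.0255
t 12.92 rot [-0.0, 0.002, -0.004] shift [0.0009, 0.0001, -0.0001] joints [-34.0, 18.0, -20.0, 0.0, -52.0, -86.0] F [  6.1  -3.1 -13.9] open 0.0255
```

View pics/scene9.png

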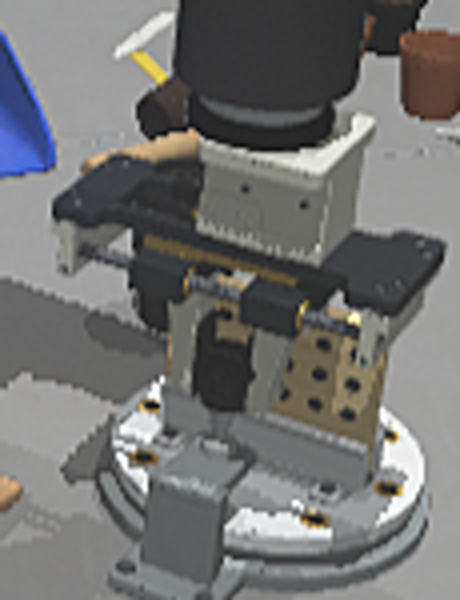

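The plunger is at its stop: z stalls after 14 mm and the force rises from 7.7 to 13.9 N. In the picture the knob is raised with bare stem below it, and the board is standing. I'll ease off slightly, then hold and check for slip.

```bash
python3 -m creep '[[0,0,0,0,0,0.0004,0],[0,0,0,0,0,0.0004,0],[0,0,0,0,0,0.0004,0]]'
python3 -m creep '[[0,0,0,0,0,0,0],[0,0,0,0,0,0,0],[0,0,0,0,0,0,0],[0,0,0,0,0,0,0],[0,0,0,0,0,0,0],[0,0,0,0,0,0,0],[0,0,0,0,0,0,0],[0,0,0,0,0,0,0],[0,0,0,0,0,0,0],[0,0,0,0,0,0,0],[0,0,0,0,0,0,0],[0,0,0,0,0,0,0]]'
python3 - <<'E'
from h import *
s=ctrl.snapshot("scene"); cv2.imwrite("pics/s10.png",s)
d=cv2.absdiff(s,cv2.imread("pics/scene0.png"))[190:225,225:325].mean();print(d)
E
```

```text
clock: 13.22
tool_pos: [0.3537, -0.4686, 0.1739]
orientation: [-180.0, 0.1, 149.8]
force: [5.9, -3.5, -10.6]
opening: 0.0255
clock: 14.22
tool_pos: [0.3537, -0.4686, 0.1739]
orientation: [-180.0, 0.1, 149.8]
force: [5.7, -2.9, -10.5]
opening: 0.0254
18.405714285714286
```

View pics/s10.png

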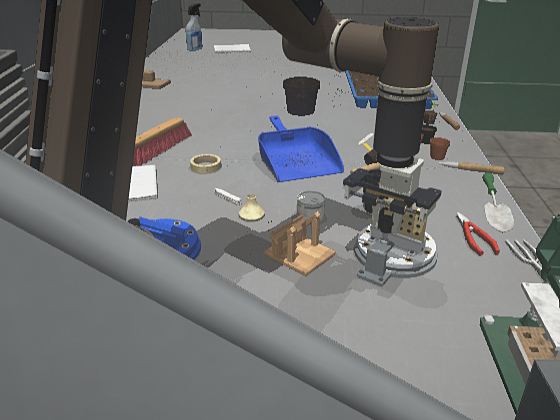

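The hold is steady at the stop. The tin (311,205) and rose (252,207) haven't moved, and the board stands in the slot. Handing in.

```bash
python3 - <<'E'
from plant import ctrl
print(ctrl.close_job())
E
```

```text
the job is handed in; nothing more can be done
None
```

I took the board off the rest and stood it on its long edge in the slot, then let go of it. After that I pulled the plunger up by its knob, and the gripper was still holding it there when I handed the job in, at about 14 s of the 46 s allowed.

**Board:** it touched the slot floor at the expected height (TCP z 0.169 m). The pictures show it standing fully down and roughly centred along the rails. The slot turned out about 2 mm further from the knob, across the rails, than the cameras suggested. Light side forces of about 4 N showed this on the way down, and I corrected for it.

**Plunger:** it rose about 14 mm until the upward movement stalled and the pull rose from 7.7 to 13.9 N, so it is at its stop. I eased off slightly. Over the next second the height stayed at 0.1739 m, the opening at about 25.5 mm and the downward force at about 10.5 N, so there was no slip. A steady side force of about 6 N on the knob remains.

**Other objects:** the tin and rose stand where they were, judged by eye in the last picture. A pixel-difference check around them was no use because the board leaving the rest and its shadows changed that area. The pots were hidden behind the gripper in the last picture, but I saw them standing after the board was placed, and the arm stayed well above them.

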